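Set the swivel bender's lever to the block stop and zero its dial

ROBOT

A 6-joint arm with a two-finger parallel gripper is mounted at the origin on the work surface. World frame = base frame: x ahead of the robot, y to its left, z up, the work surface at z = 0. Lengths are in m, angles in rad, forces in N, time in s.
With the tool pointing down it reaches from about 0.25 to 0.775 m from the base axis. Payload 4 kg.
Tool frame: the origin (TCP) lies at the very end of the fingers, on their centre line; the grasp point (between the pads) lies hold_point_z behind it (hold_point_z is the distance from the TCP to the grasp point, in m); z points along the fingers, y is the direction in which the jaws open and shut (so a half turn about z gives the same grasp; the last joint's range is limited). The gripper opens to 94 mm and grips with 3 to 60 N. Pads are 16 mm wide; open, the fingers measure 119 mm over their backs; the gripper's body (75 mm by 177 mm) begins 78 mm behind the grasp point.
Start: joints at [0.999, 0.087, 1.371, -0, 1.684, -0.103], TCP at [0.249, 0.491, 0.181] pointing down, gripper open.
Joint ranges: [-3.1, 3.1], [-0.76, 2.03], [0.27, 2.55], [-1.08, 4.22], [0.17, 2.65], [-2.57, 2.57]. Speed limits (rad/s): [2.79, 2.79, 3.14, 3.14, 3.14, 3.14].

INTERFACE

Orientations are given as [roll, pitch, yaw] about the fixed x, y, z axes, in that order (R = Rz(yaw) Ry(pitch) Rx(roll)).
In Python, from bench import * gives the robot as it stands.
- The arm moves only by the tool step_arm, never from a script. Its argument "increments" is text: rows parted by semicolons, each of 6 numbers parted by spaces: the shift along the tool's x, y, z in cm, then the turn, a rotation vector about the tool's x, y, z in rad. A call has 1 to 5 rows; each row shifts and turns the commanded pose from where the row before left it, along the tool's axes as they then stand; what a row does not reach is not made up. A row lasts 1/10 s, in which the tool goes at most 50 mm and 8.59 degrees, less where a joint would pass 70% of its speed; a pose out of reach is approached as far as the arm can. A call is refused whole if a number of a shift passes 5 or a number of a turn 0.15, either way. A call with a gripper value outside its range is refused whole. "claw" is the gripper's target within -1 to 1 (shut at 1, half-way at 0, fully open at -1), set as the call begins (left out, the last holds). The fingers move at their own pace and stop on an object; the grip force is fixed at half the most. Time passes only in rows, so rows that do not move let the fingers close. It gives the time, the measured TCP pose, the force and the opening at its end, in the units of the state.
- get_obs(): the state, without advancing time (a new reading comes with each control period).
- snapshot(name): name is "scene" or "top" or "wrist"; returns the picture (480x640x3 uint8, red, green, blue); there is no depth.
- calibration(name): a dict with "camera_matrix" (3x3 intrinsics, pixels), "k1" (the pictures are not rectified: a ray, as slopes to the right and down, at radius r is drawn at 1 + k1 r^2 times it, then the intrinsics apply), "eye" and "orientation" of the camera in the world; the wrist camera has in their place "tool_from_camera" (4x4, takes a point from camera to tool coordinates, whose origin is the TCP and whose axes are the flange's). Camera axes: x right, y up, looking along -z (the intrinsics and any distortion apply to the point x, -y, -z); pixel columns grow to the right and rows downward; lengths in m; the calibration is good to about 2 mm. A picture is of the moment at which its call begins: read the wrist's pose just before it. calibration takes no time and is no camera call.
- close_job(): hands the job in, once; it reports no verdict.
The state is a dict: "time": time; "joint_positions": joint angles; "qvel": joint speeds; "joint_torque": joint torques, N m; "tool_pos": TCP position; "ee_rot": TCP orientation; "wrist_force": force on the tool from outside, world axes, zero at the start; "wrist_torque": the same for the moment, N m; "width": finger opening in m.
Only numpy, scipy, OpenCV 4.12 (cv2) and the standard library are available. Lean on these libraries where they do the work, as an engineer would, in place of code of your own. Each camera call takes 0.05 s, during which the arm holds its last target. There are 200 camera calls.

TASK

Get the bench bender ready for the next fold: pick up whichever piece lies in the lever's way to the square block stop and lay it flat in the tray, then swing the lever round until it points straight at the middle of the block stop, and last of all turn the dial knob on the pivot until its pointer stands on the long zero mark. Leave the lever and the dial set like that, and do not shift the other piece on the bed or anything else on the bench.

Things in the scene. Friction and masses are not known exactly. Their poses are not given: they have to be found in the camera images.
- bender: Fixed bench bender: green bed plate 20 mm thick, 440 mm along y, reaching from x = +5 to -195 mm. Origin on the lever's pivot axis at bench height, z up; the lever side is -x, roughly towards the robot. A column on the pivot carries a dark dial plate (110 mm across, top at 66 mm) with short marks and one long, wide zero mark on its -x side.
- lever (a joint): Angle of the lever about the vertical pivot, rad: 0 = pointing along the bender's -x, positive = counterclockwise seen from above (towards the bender's -y); stops at +-1.5; it is stiff and stays where it is left.
- lever_pivot (a point): Point on the pivot axis at mid-height of the lever bar (38 mm above the bench); its axes turn with the lever, whose bar points along -x. Bar 20 mm wide, 12 mm thick, 12 mm above the bed, pointed end 140 mm from the axis. It hits pieces lying on the bed but passes inside the two stops.
- lever_grip (a point): Centre of the lever's upright black round handle, 26 mm in diameter, 46 mm tall (50 to 96 mm above the bench), 115 mm from the pivot axis.
- dial (a joint): Angle of the dial knob, rad: 0 = pointer on the zero mark (along the bender's -x), positive = counterclockwise seen from above; limits +-1.7; it stays where it is left.
- dial_grip (a point): Point on the pivot axis, 85 mm above the bench, at gripping height in the knob's aluminium bar: 52 mm long, 14 mm wide, 66 to 94 mm above the bench. Its -x axis is the pointer's direction.
- dial_tip (a point): Tip of the knob's pointer, 37 mm from the pivot axis, 70 mm above the bench; only this end of the knob is pointed.
- block_stop: Square steel block 36 x 36 x 40 mm fixed upright on the bed near one end, the stop that the lever must point at. Origin at the centre of its underside, 20 mm above the bench.
- round_stop: Round steel pin, 24 mm in diameter, 60 mm tall, fixed on the bed near the other end; not the one wanted. Origin at the centre of its underside.
- tube_center (a point): Centre of the tube, half way along and 15 mm above its underside.
- tube: Loose square aluminium tube offcut 110 x 30 x 30 mm, long along its x, lying on the bed on the bender's +y side. Origin at the centre of its underside.
- batten_center (a point): Centre of the batten, half way along and 15 mm above its underside.
- batten: Loose beech dressing block 110 x 34 x 30 mm, long along its x, lying on the bed on the bender's -y side. Origin at the centre of its underside.
- tray: Fixed open steel tray 180 x 180 mm outside, 45 mm tall, walls 5 mm, floor 5 mm, beside the bender on the left or right. Origin at the centre of its underside.
- cone: Bystander: zinc roof cone, base 160 mm across, 130 mm tall, on the bench on the other flank of the bender from the tray. Origin at the centre of its underside.
- can: Bystander: steel can 76 mm across, 120 mm tall, at the far right of the bender. Origin at the centre of its underside.
- hammer: Bystander: hammer 200 mm long lying at the far left of the bender, long along its x. Origin under its middle.
There are look-alikes about, which are no part of the job. There is more than one size of the tube; the one meant has the size given above.

How it is judged:
On the way, in this order (a step that is already met when the one before it is completed fails the run):
1. the piece lying between the lever and the block stop lies flat in the tray, released (((y of block_stop in the frame of bender above 0 m and x of tube_center in the frame of tray between -0.08 and 0.08 m and y of tube_center in the frame of tray between -0.08 and 0.08 m and z of tube_center in the frame of tray below 0.035 m and linear speed of tube below 0.03 m/s and contact force between the fingers and tube below 0.2 N) or (y of block_stop in the frame of bender below 0 m and x of batten_center in the frame of tray between -0.08 and 0.08 m and y of batten_center in the frame of tray between -0.08 and 0.08 m and z of batten_center in the frame of tray below 0.035 m and linear speed of batten below 0.03 m/s and contact force between the fingers and batten below 0.2 N))), for 0.2 s.
2. the lever points at the middle of the block stop (y of block_stop in the frame of lever_pivot between -0.009 and 0.009 m and x of block_stop in the frame of lever_pivot below -0.1 m and velocity of joint lever between -0.1 and 0.1 rad/s), for 0.3 s.
3. the dial's pointer stands on the zero mark, the lever still set (all of step 2 and value of joint dial between -0.07 and 0.07 rad and velocity of joint dial between -0.1 and 0.1 rad/s), for 0.3 s.
At the end, for the whole second after the job is handed in: The piece from the block stop's side of the bed lies released and at rest in the tray (centre within 80 mm of the tray's along each tray axis, below 35 mm over its underside); the lever's line passes within 9 mm of the block stop's centre; the dial reads zero within 0.07 rad; both at rest (all of step 3 and ((y of block_stop in the frame of bender above 0 m and x of tube_center in the frame of tray between -0.08 and 0.08 m and y of tube_center in the frame of tray between -0.08 and 0.08 m and z of tube_center in the frame of tray below 0.035 m and linear speed of tube below 0.03 m/s and contact force between the fingers and tube below 0.2 N) or (y of block_stop in the frame of bender below 0 m and x of batten_center in the frame of tray between -0.08 and 0.08 m and y of batten_center in the frame of tray between -0.08 and 0.08 m and z of batten_center in the frame of tray below 0.035 m and linear speed of batten below 0.03 m/s and contact force between the fingers and batten below 0.2 N))); the robot touches nothing.
It fails at once if the piece that is not in the way is moved by more than 15 mm ((y of block_stop in the frame of bender above 0 m and distance of batten_center from where it was at the start of the episode above 0.015 m) or (y of block_stop in the frame of bender below 0 m and distance of tube_center from where it was at the start of the episode above 0.015 m)).
It fails at once if the cone, the can or the hammer is moved by more than 20 mm (distance of any of cone, can, hammer from where it was at the start of the episode above 0.02 m).
It also fails if it takes over 72 s, if anything falls off the work surface, if the arm or the gripper's body presses on something with over 40 N, if the wrist force passes 120 N, or if a joint passes its speed limit or range.

## Working session

There is one attempt and no reset: what is moved stays moved. The work goes in short steps, Python scripts to look and compute and a tool call to move; the robot and the scene stay as the last step left them, time stands still between calls to the robot, and variables do not carry over. Pictures are saved under pics/ and viewed, about 8 in all and at most 12, crops included, and the job is handed in when it is done.

Besides the shell and the picture viewer there is one more tool, called after "Emit:" as name(argument=value, ...) on one line, values as JSON. step_arm: Moves the arm, as the interface text tells. Its arguments: {"type":"object","properties":{"increments":{"type":"string"},"claw":{"type":"number"}},"required":["increments"]}

```bash
mkdir -p pics
cat > h.py <<'E'
from bench import *
import numpy as np, cv2
from scipy.spatial.transform import Rotation as R
def shot(n,f):
    o=get_obs(); im=snapshot(n); cv2.imwrite('pics/'+f,cv2.cvtColor(im,cv2.COLOR_RGB2BGR)); return im,o
def cam(n,o=None):
    c=calibration(n); K=np.array(c['camera_matrix']); 
    if n=='wrist':
        o=o or get_obs(); T=np.eye(4);T[:3,:3]=R.from_euler('xyz',o['ee_rot']).as_matrix();T[:3,3]=o['tool_pos']
        M=T@np.array(c['tool_from_camera']); return K,c['k1'],M[:3,3],M[:3,:3]
    q=np.array(c['orientation'])
    Rm=q if q.shape==(3,3) else (R.from_euler('xyz',q).as_matrix() if q.size==3 else R.from_quat(q).as_matrix())
    return K,c['k1'],np.array(c['eye']),Rm
def ray(C,px):
    K,k1,e,Rm=C
    d=cv2.undistortPoints(np.array([[px]],float),K,np.array([k1,0,0,0,0.]))[0,0]
    v=Rm@np.array([d[0],-d[1],-1]); return e,v
def onz(C,px,z):
    e,v=ray(C,px); return e+v*(z-e[2])/v[2]
def proj(C,p):
    K,k1,e,Rm=C; q=Rm.T@(np.array(p)-e); x,y=q[0]/-q[2],-q[1]/-q[2]; s=1+k1*(x*x+y*y)
    return (K@[x*s,y*s,1])[:2]
E
python3 - <<'E'
from h import *
for n in('scene','top','wrist'): shot(n,n+'0.png'); print(n,calibration(n))
print(get_obs())
E
```

```text
scene {'camera_matrix': array([[497.9904654 ,   0.        , 324.11074507],
       [  0.        , 497.9904654 , 238.95996451],
       [  0.        ,   0.        ,   1.        ]]), 'k1': 0.004369155080339339, 'eye': array([ 1.2168755 , -0.23543618,  0.7314805 ]), 'orientation': array([ 0.85106107, -0.01961455,  1.26277738])}
top {'camera_matrix': array([[553.19808269,   0.        , 315.84048596],
       [  0.        , 553.19808269, 234.52365455],
       [  0.        ,   0.        ,   1.        ]]), 'k1': -0.10439806363357967, 'eye': array([0.33220652, 0.00677155, 1.47052095]), 'orientation': array([ 0.11731215, -0.01129544, -1.55052888])}
wrist {'camera_matrix': array([[406.30328607,   0.        , 326.80883908],
       [  0.        , 406.30328607, 240.19051658],
       [  0.        ,   0.        ,   1.        ]]), 'k1': 0.009021139059179397, 'tool_from_camera': array([[-7.73433921e-05,  9.70906143e-01,  2.39460341e-01,
         6.95794149e-02],
       [ 9.99999439e-01, -1.77830631e-04,  1.04401505e-03,
        -2.95941431e-04],
       [ 1.05622401e-03,  2.39460287e-01, -9.70905585e-01,
        -2.03922923e-01],
       [ 0.00000000e+00,  0.00000000e+00,  0.00000000e+00,
         1.00000000e+00]])}
{'time': 0.15, 'joint_positions': array([ 9.98908617e-01,  8.78265671e-02,  1.37188484e+00,  1.91282467e-05,
        1.68357007e+00, -1.03085531e-01]), 'qvel': array([-1.18668946e-03, -2.80249610e-03, -3.79033884e-03, -3.37154891e-04,
        7.04517670e-04,  5.29848135e-05]), 'joint_torque': array([ 2.27139404e-03, -3.40647697e+01, -3.02791429e+01,  7.19981035e-02,
        3.05612502e-02, -1.03297066e-04]), 'tool_pos': array([0.24824894, 0.49028995, 0.18016177]), 'ee_rot': array([-3.13991475e+00, -1.92694439e-04,  2.67279245e+00]), 'wrist_force': array([ 0.64997198, -0.22746918,  0.29782219]), 'wrist_torque': array([ 0.03482361, -0.0003015 , -0.01625002]), 'width': 0.09390258816281281}
```

View pics/top0.png

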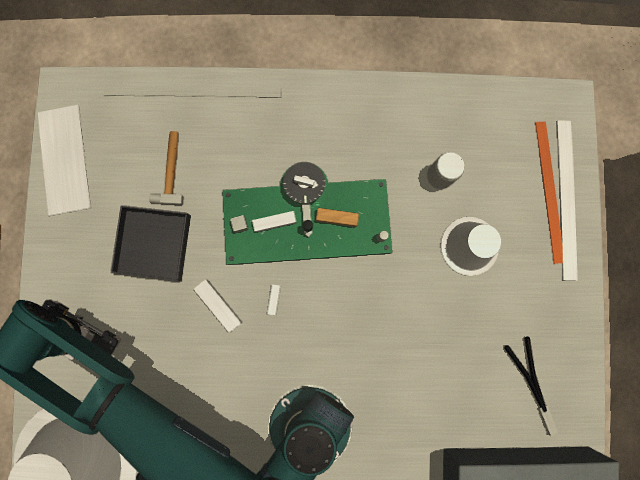

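View pics/scene0.png

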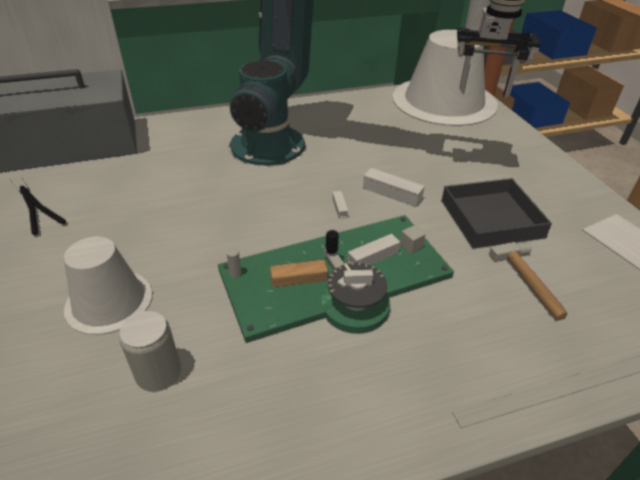

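```bash
python3 -c "
import bench;print([x for x in dir(bench) if x[0]!='_']);print(getattr(bench,'hold_point_z',None))"; ls
```

```text
['IKError', 'calibration', 'close_job', 'get_obs', 'hold_point_z', 'snapshot']
0.0188
h.py
pics
```

Top view: the block stop is at (238,223), left of the lever (image left = world +y). The piece on that side is the pale tube on the bed at (273,221). Look-alikes are the pale offcuts off the bed at (217,305) and (273,300), and the batten at (337,218). The tray is at (150,243), the dial at (304,183) and the lever handle at (308,227). Next is one close crop plus measurements.

Run:
```python
from h import *
im=cv2.imread('pics/top0.png'); C=cam('top')
c=im[155:335,100:400]; cv2.imwrite('pics/crop1.png',cv2.resize(c[0:120,110:300],None,fx=4.2,fy=4.2,interpolation=cv2.INTER_CUBIC))
hsv=cv2.cvtColor(im,cv2.COLOR_BGR2HSV)
def blobs(m,z,amin=60,lab=''):
    n,L,s,ce=cv2.connectedComponentsWithStats(m.astype(np.uint8))
    for i in range(1,n):
        if s[i,4]<amin: continue
        ct=cv2.findContours((L==i).astype(np.uint8),cv2.RETR_EXTERNAL,cv2.CHAIN_APPROX_NONE)[0][0]
        P=np.array([onz(C,p[0],z)[:2]*1000 for p in ct],np.float32)
        r=cv2.minAreaRect(P); print(lab,np.round(ce[i]),s[i,4],'ctr',np.round(r[0],1),'size',np.round(r[1],1),'ang',round(r[2],1))
        print('    corners',np.round(cv2.boxPoints(r)).tolist())
g=(hsv[...,0]>55)&(hsv[...,0]<90)&(hsv[...,1]>120)&(hsv[...,2]>60)
g[:,400:]=0;g[:,:210]=0;g[270:]=0
blobs(g,.02,500,'green')
bed=np.zeros(g.shape,np.uint8); cv2.fillConvexPoly(bed,cv2.convexHull(np.argwhere(g)[:,::-1].astype(np.int32)),1)
w=(hsv[...,1]<60)&(hsv[...,2]>120)&(bed>0)
blobs(w,.05,30,'white')
o=(hsv[...,0]<25)&(hsv[...,1]>100)&(bed>0)
blobs(o,.05,100,'orange')
t=(hsv[...,2]<75); t[:,:100]=0;t[:,200:]=0;t[:195]=0;t[285:]=0
blobs(t,.045,500,'tray')
d=(hsv[...,2]<85)&(hsv[...,1]<110); d[:,:270]=0;d[:,335:]=0;d[:150]=0;d[245:]=0
blobs(d,.066,40,'dark')
w2=(hsv[...,1]<40)&(hsv[...,2]>190); w2[:,:190]=0;w2[:,290:]=0;w2[:270]=0;w2[340:]=0
blobs(w2,.03,100,'lookalike')
```

```text
green [251. 205.] 912 ctr [559.9 147.4] size [129.9 184.7] ang 5.6
    corners [[486.0, 233.0], [504.0, 49.0], [634.0, 62.0], [616.0, 246.0]]
white [343. 179.] 194 ctr [649.7 -89.9] size [ 18.7 120.8] ang 1.3
    corners [[639.0, -30.0], [642.0, -151.0], [660.0, -150.0], [658.0, -29.0]]
white [308. 181.] 104 ctr [640.7  21. ] size [58.2 19.3] ang 68.5
    corners [[621.0, -3.0], [639.0, -10.0], [660.0, 45.0], [642.0, 52.0]]
white [265. 185.] 82 ctr [624.4 139.7] size [ 8.7 95.4] ang 9.5
    corners [[612.0, 186.0], [628.0, 92.0], [637.0, 93.0], [621.0, 187.0]]
white [306. 212.] 123 ctr [557.   20.8] size [39.4 20.8] ang 1.3
    corners [[537.0, 31.0], [538.0, 10.0], [577.0, 11.0], [576.0, 32.0]]
white [274. 221.] 510 ctr [534.1 104. ] size [ 31.4 111. ] ang 14.1
    corners [[505.0, 154.0], [532.0, 46.0], [563.0, 54.0], [536.0, 162.0]]
white [238. 223.] 192 ctr [526.3 196.3] size [35.  36.8] ang 17.3
    corners [[504.0, 209.0], [515.0, 174.0], [549.0, 184.0], [538.0, 219.0]]
white [384. 235.] 63 ctr [ 502.5 -182.6] size [21.  20.8] ang 0.4
    corners [[492.0, -172.0], [492.0, -193.
[... 342 characters left out ...]
4.] 1235 ctr [628.5  33.3] size [107.3 120.2] ang 46.7
    corners [[548.0, 36.0], [635.0, -47.0], [709.0, 31.0], [622.0, 114.0]]
dark [318. 219.] 47 ctr [536.4 -12.3] size [49.1 25.6] ang 45.9
    corners [[510.0, -21.0], [529.0, -39.0], [563.0, -4.0], [544.0, 14.0]]
dark [305. 227.] 163 ctr [516.3  23.9] size [34.4 43.8] ang 64.8
    corners [[489.0, 18.0], [529.0, -1.0], [543.0, 30.0], [504.0, 49.0]]
lookalike [217. 306.] 849 ctr [311.3 247.1] size [148.1  39. ] ang 41.4
    corners [[243.0, 213.0], [269.0, 184.0], [380.0, 281.0], [354.0, 311.0]]
lookalike [273. 299.] 227 ctr [331.1 100.7] size [19.6 77.5] ang 82.1
    corners [[291.0, 96.0], [368.0, 86.0], [371.0, 105.0], [294.0, 116.0]]
```

View pics/crop1.png

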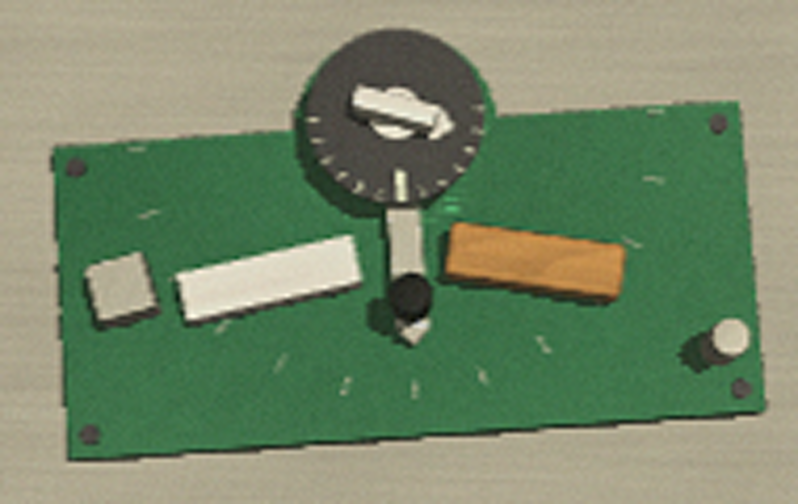

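The tube on the bed measures 111 x 31 mm at (534,104), which matches the size given. The look-alikes measure 148 x 39 and 78 x 20 mm, so the choice stands. Next I move to a viewpoint above the bender for a closer wrist measurement.

```bash
cat >> h.py <<'E'
def pose():
    o=get_obs(); return np.array(o['tool_pos']),R.from_euler('xyz',o['ee_rot'])
def plan(waypts,smax=4.5,tmax=.14,start=None):
    """waypts: (x,y,z,angle of tool-y in world deg)"""
    p,r=start or pose()
    for w in waypts:
        a=np.radians(w[3]); best=None
        for aa in (a,a+np.pi):
            rt=R.from_euler('xyz',[np.pi,0,aa+np.pi/2])
            rv=(r.inv()*rt).as_rotvec()
            if best is None or np.linalg.norm(rv)<np.linalg.norm(best[0]): best=(rv,rt)
        d=np.array(w[:3])-p
        n=max(1,int(np.ceil(max(np.linalg.norm(d)*100/smax,np.linalg.norm(best[0])/tmax)-1e-6)))
        rows=[]
        for i in range(n):
            t=np.array(w[:3])-p; t=r.inv().apply(t/(n-i))*100; rv=(r.inv()*best[1]).as_rotvec()/(n-i)
            t=np.round(t,2); rv=np.round(rv,3)
            rows.append(' '.join('%g'%(v+0) for v in [*t,*rv]))
            p=p+r.apply(t/100); r=r*R.from_rotvec(rv)
        print('->',w)
        for k in range(0,n,5): print('   ','; '.join(rows[k:k+5]))
E
python3 - <<'E'
from h import *
plan([(.33,.40,.28,48),(.52,.08,.28,14)])
E
```

```text
-> (0.33, 0.4, 0.28, 48)
    -2.84 -1.09 -2.49 0 0 0.066; -2.91 -0.91 -2.5 -0.001 0 0.066; -2.96 -0.71 -2.5 0 0 0.066; -3.01 -0.51 -2.49 -0.001 0 0.066
-> (0.52, 0.08, 0.28, 14)
    -3.95 -1.23 0 0 0 0.066; -4.02 -0.97 0 0 0 0.066; -4.07 -0.7 0 0 0 0.066; -4.11 -0.43 0 0 0 0.066; -4.13 -0.16 0 0 0 0.066
    -4.13 0.12 0 0 0 0.066; -4.12 0.39 0 0 0 0.066; -4.08 0.66 0 0 0 0.066; -4.04 0.92 0 0 0 0.066
```

Emit:
step_arm(increments="-2.8 -1.1 -2.5 0 0 0.066; -2.9 -0.9 -2.5 0 0 0.066; -3 -0.7 -2.5 0 0 0.066; -3 -0.5 -2.5 0 0 0.066", claw=-1)

```text
time: 0.55
tool_pos: [0.3306, 0.3994, 0.2816]
ee_rot: [-3.141, 0.0, 2.407]
wrist_force: [0.3, -0.3, -0.3]
width: 0.0937
```

Emit:
step_arm(increments="-3.9 -1.2 0 0 0 0.066; -4 -1 0 0 0 0.066; -4.1 -0.7 0 0 0 0.066; -4.1 -0.4 0 0 0 0.066; -4.1 -0.2 0 0 0 0.066")

```text
time: 1.05
tool_pos: [0.4355, 0.2217, 0.2808]
ee_rot: [-3.141, -0.0, 2.076]
wrist_force: [1.4, 0.3, 0.6]
width: 0.0941
```

Emit:
step_arm(increments="-4.1 0.1 0 0 0 0.066; -4.1 0.4 0 0 0 0.066; -4.1 0.7 0 0 0 0.066; -4 0.9 0 0 0 0.066; 0 0 0 0 0 0")

```text
time: 1.55
tool_pos: [0.5208, 0.0776, 0.2795]
ee_rot: [-3.139, 0.001, 1.808]
wrist_force: [-0.1, 0.2, 0.7]
width: 0.0941
```

Run:
```python
from h import *
im,o=shot('wrist','w1.png'); print(o['tool_pos'],o['ee_rot'],o['qvel'].max(),o['time'])
np.save('w1.npy',np.r_[o['tool_pos'],o['ee_rot']])
```

```text
[0.52079083 0.07756987 0.27946176] [-3.13925445e+00  1.19858503e-03  1.80750441e+00] 0.06659262523139711 1.55
```

View pics/w1.png

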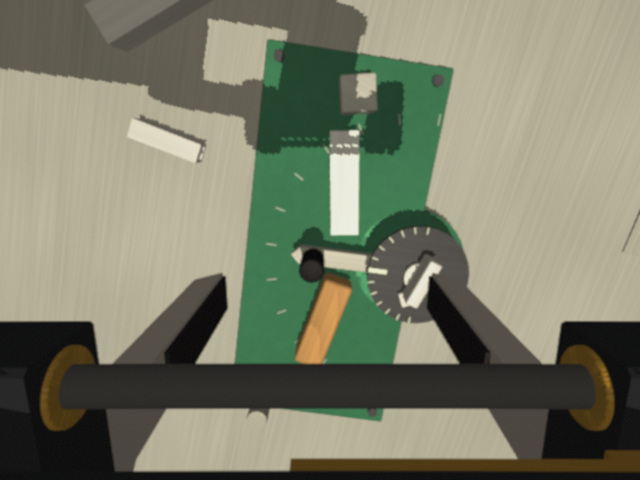

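Wrist view: tube at (344,183), block stop at (358,92), dial centred near (417,274), lever handle at (312,265) with the batten right beside it at (324,320). Next I compute the geometry from both views.

Run:
```python
from h import *
a=np.load('w1.npy'); o={'tool_pos':a[:3],'ee_rot':a[3:]}
W=cam('wrist',o); T=cam('top')
wi=cv2.imread('pics/w1.png'); ti=cv2.imread('pics/top0.png')
def dial(im,C,c,rad,nm):
    hsv=cv2.cvtColor(im,cv2.COLOR_BGR2HSV); m=((hsv[...,1]<70)&(hsv[...,2]<115)).astype(np.uint8)
    k=np.zeros_like(m); cv2.circle(k,c,rad,1,-1); m&=k
    m=cv2.morphologyEx(m,cv2.MORPH_CLOSE,np.ones((5,5)))
    m=cv2.morphologyEx(m,cv2.MORPH_OPEN,cv2.getStructuringElement(cv2.MORPH_ELLIPSE,(15,15)))
    ct=max(cv2.findContours(m,cv2.RETR_EXTERNAL,cv2.CHAIN_APPROX_NONE)[0],key=cv2.contourArea)
    P=np.array([onz(C,p[0],.066)[:2] for p in ct]); A=np.c_[2*P,np.ones(len(P))]
    for _ in range(6):
        s=np.linalg.lstsq(A,(P**2).sum(1),rcond=None)[0]; r=np.sqrt(s[2]+s[:2]@s[:2]); e=abs(np.linalg.norm(P-s[:2],axis=1)-r); kk=e<max(.002,np.median(e)*2); P,A=P[kk],A[kk]
    print(nm,'dial centre',s[:2].round(4),'r',r.round(4),len(P)); return s[:2]
dt=dial(ti,T,(304,183),27,'top'); dw=dial(wi,W,(417,274),58,'wrist')
f=lambda C,p,z:(onz(C,p,z)[:2]*1000).round(1)
print('tube w',[f(W,p,.05) for p in [(331,131),(359,131),(358,235),(331,233)]])
print('block w',[f(W,p,.06) for p in [(340,74),(376,72),(377,111),(341,113)]])
print('zero mark w',f(W,(369,271),.066),f(W,(386,272),.066),' top',f(T,(210+400/4.2,155+170/4.2),.066),f(T,(210+402/4.2,155+200/4.2),.066))
print('pointer tip w? ',f(W,(403,300),.07),' top',f(T,(210+452/4.2,155+125/4.2),.07))
print('handle top w',f(W,(312,259),.096),'top',f(T,(210+411/4.2,155+293/4.2),.096))
print('lever tip w',f(W,(293,253),.044),'top',f(T,(210+411/4.2,155+345/4.2),.044))
print('bed edge w',f(W,(267,40),.02),f(W,(237,363),.02),f(W,(453,69),.02),f(W,(381,420),.02))
cv2.imwrite('pics/crop2.png',cv2.resize(wi[40:340,230:480],(750,600)[::1] if 0 else (500,600),interpolation=cv2.INTER_CUBIC))
```

```text
top dial centre [0.6261 0.0302] r 0.0485 40
wrist dial centre [0.6315 0.0293] r 0.0542 209
tube w [array([505.5, 153.6]), array([533.5, 160.3]), array([560.3,  53.7]), array([531. ,  48.9])]
block w [array([501.3, 207.4]), array([534.9, 217.3]), array([545.3, 182.7]), array([511. , 172.5])]
zero mark w [579.8  21.3] [597.9  24.5]  top [598.8  23.7] [580.2  22. ]
pointer tip w?  [623.5  -0.8]  top [626.9  -7.7]
handle top w [516.1  28.9] top [518.7  15. ]
lever tip w [495.3  15.2] top [493.3  14.6]
bed edge w [418.8 227.5] [ 456.9 -150.4] [616.3 246. ] [ 656.7 -187.8]
```

View pics/crop2.png

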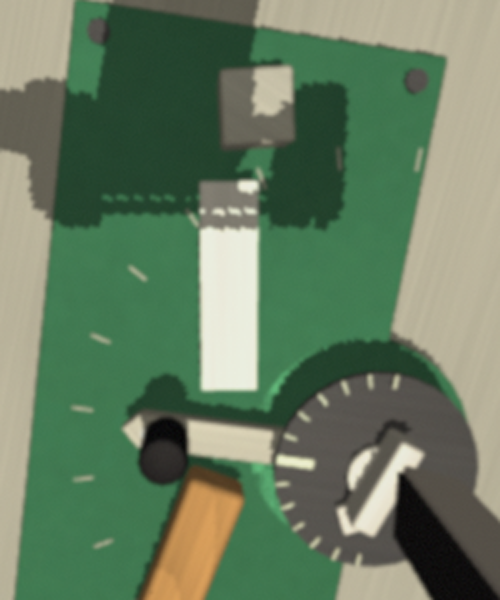

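Run:
```python
from h import *
T=cam('top'); f=lambda p,z:(onz(T,p,z)[:2]*1000).round(1)
print('bed top',[f((210+u/4.2,155+v/4.2),.02) for u,v in [(55,148),(738,101),(765,412),(68,458)]])
print('block',[f((210+u/4.2,155+v/4.2),.06) for u,v in [(86,268),(142,254),(156,305),(98,320)]])
print('tray',[f(p,.045) for p in [(121,206),(190,213),(181,282),(111,273)]])
print('hammer',[f(p,.02) for p in [(174,132),(150,199),(184,199)]])
plan([(.533,.104,.15,13.7),(.533,.104,.026,13.7)])
```

```text
bed top [array([617.2, 243.9]), array([ 657.4, -190.6]), array([ 458.5, -208.5]), array([420.3, 227.7])]
block [array([534.8, 215.1]), array([544.2, 181. ]), array([512.8, 171.2]), array([502.8, 206.5])]
tray [array([565.1, 509.2]), array([550.1, 324.2]), array([369.7, 339.4]), array([388.2, 525. ])]
hammer [array([776. , 385.4]), array([589.7, 439.9]), array([591.4, 347.8])]
-> (0.533, 0.104, 0.15, 13.7)
    0.68 0.63 4.33 -0.001 0 0; 0.68 0.63 4.33 -0.001 0 0.001; 0.67 0.62 4.33 0 -0.001 0
-> (0.533, 0.104, 0.026, 13.7)
    0 0 4.13 0 0 0; 0.01 0 4.13 0 0 0; 0 0 4.14 0 0 0
```

Emit:
step_arm(increments="0.7 0.6 4.3 0 0 0; 0.7 0.6 4.3 0 0 0; 0.65 0.65 4.3 0 0 0; 0 0 4.1 0 0 0; 0 0 0 0 0 0")

```text
time: 2.1
tool_pos: [0.5262, 0.1071, 0.1036]
ee_rot: [-3.126, -0.003, 1.817]
wrist_force: [-0.7, -0.1, -0.6]
width: 0.0937
```

Run:
```python
from h import *
print(pose()[0],get_obs()['ee_rot'])
plan([(.533,.104,.026,13.7)],smax=3)
```

```text
[0.52622755 0.10705013 0.10358785] [-3.12644939e+00 -2.78747777e-03  1.81739608e+00]
-> (0.533, 0.104, 0.026, 13.7)
    -0.16 0.23 2.58 -0.005 -0.001 0.003; -0.16 0.22 2.59 -0.005 -0.001 0.002; -0.15 0.21 2.58 -0.005 -0.001 0.003
```

Emit:
step_arm(increments="-0.2 0.2 2.6 -0.005 0 0.003; -0.15 0.2 2.6 -0.005 0 0.003; -0.15 0.2 2.5 -0.005 0 0.003; 0 0 0 0 0 0")

```text
time: 2.5
tool_pos: [0.538, 0.1032, 0.033]
ee_rot: [3.131, -0.001, 1.807]
wrist_force: [-0.7, -0.5, -0.3]
width: 0.0941
```

Run:
```python
from h import *
o=get_obs();print(o['tool_pos'],o['ee_rot'],o['wrist_force'],o['qvel'].round(3)); plan([(.533,.104,.026,13.7)],smax=3)
```

```text
[0.53801212 0.1031973  0.03297966] [ 3.13063432e+00 -9.55854781e-04  1.80673445e+00] [-0.66318383 -0.46236055 -0.31169151] [-0.002 -0.03  -0.056  0.004  0.031 -0.001]
-> (0.533, 0.104, 0.026, 13.7)
    0.19 -0.48 0.69 0.011 -0.001 -0.003
```

Emit:
step_arm(increments="0 0 0 0 0 0; 0 0 0 0 0 0")

```text
time: 2.7
tool_pos: [0.5416, 0.1033, 0.0373]
ee_rot: [3.122, 0.0, 1.806]
wrist_force: [-0.4, 0.8, 0.5]
width: 0.0938
```

Run:
```python
from h import *
o=get_obs();print(o['tool_pos'],o['ee_rot'],o['wrist_force'],o['qvel'].round(3)); plan([(.533,.104,.026,13.7)],smax=3)
```

```text
[0.54163093 0.10329285 0.03729598] [3.12167911e+00 4.65731157e-04 1.80639547e+00] [-0.40937764  0.78860403  0.52620519] [-0.005 -0.001  0.004 -0.002 -0.006  0.001]
-> (0.533, 0.104, 0.026, 13.7)
    0.27 -0.85 1.11 0.02 0.001 -0.004
```

Emit:
step_arm(increments="0.2 -0.8 1.1 0.02 0 -0.004; 0 0 0 0 0 0; 0 0 0 0 0 0; 0 0 0 0 0 0")

```text
time: 3.1
tool_pos: [0.5317, 0.1029, 0.0231]
ee_rot: [-3.137, -0.0, 1.81]
wrist_force: [0.4, -0.6, -0.4]
width: 0.0939
```

Emit:
step_arm(increments="0 0 0 0 0 0; 0 0 0 0 0 0; 0 0 0 0 0 0; 0 0 0 0 0 0; 0 0 0 0 0 0", claw=1)

```text
time: 3.6
tool_pos: [0.5316, 0.1028, 0.023]
ee_rot: [-3.137, -0.0, 1.81]
wrist_force: [0.3, 1.5, -0.8]
width: 0.0572
```

Emit:
step_arm(increments="0 0 0 0 0 0; 0 0 0 0 0 0; 0 0 0 0 0 0; 0 0 0 0 0 0")

```text
time: 4.0
tool_pos: [0.5319, 0.1029, 0.0231]
ee_rot: [-3.137, -0.0, 1.81]
wrist_force: [0.4, 0.2, -0.1]
width: 0.0292
```

Run:
```python
from h import *
p,r=pose(); print(p,get_obs()['ee_rot'],get_obs()['width'])
plan([(.53,.106,.14,13.7),(.468,.424,.14,85)],smax=4)
```

```text
[0.53188925 0.1028836  0.02310577] [-3.13731519e+00 -4.22585243e-05  1.80974829e+00] 0.029157498691968455
-> (0.53, 0.106, 0.14, 13.7)
    0.12 -0.05 -3.9 -0.001 0 0; 0.11 -0.05 -3.89 -0.002 0 0; 0.12 -0.04 -3.9 -0.001 0 0
-> (0.468, 0.424, 0.14, 85)
    3.6 0.17 0 0 0 -0.138; 3.54 0.66 0 0 0 -0.138; 3.41 1.14 0 0 0 -0.138; 3.23 1.6 0 0 0 -0.138; 2.97 2.03 0 0 0 -0.139
    2.67 2.42 0 0 0 -0.138; 2.31 2.76 0 0 0 -0.139; 1.9 3.05 0 0 0 -0.138; 1.46 3.29 0 0 0 -0.139
```

Emit:
step_arm(increments="0 0 0 0 0 0; 0 0 -2 0 0 0; 0 0 -3 0 0 0; 0 0 -3.5 0 0 0; 0 0 -3.5 0 0 0")

```text
time: 4.5
tool_pos: [0.5314, 0.1029, 0.1433]
ee_rot: [-3.134, -0.0, 1.81]
wrist_force: [1.2, -1.0, -0.7]
width: 0.029
```

Emit:
step_arm(increments="3.6 0.2 0 0 0 -0.138; 3.5 0.7 0 0 0 -0.138; 3.4 1.1 0 0 0 -0.138; 3.2 1.6 0 0 0 -0.138; 3 2 0 0 0 -0.138")

```text
time: 5.0
tool_pos: [0.4973, 0.2801, 0.1424]
ee_rot: [-3.137, -0.004, 2.505]
wrist_force: [0.6, 0.7, -0.8]
width: 0.0288
```

Emit:
step_arm(increments="2.7 2.4 0 0 0 -0.138; 2.3 2.8 0 0 0 -0.138; 1.9 3 0 0 0 -0.138; 1.5 3.3 0 0 0 -0.138; 0 0 0 0 0 0")

```text
time: 5.5
tool_pos: [0.4678, 0.4241, 0.1416]
ee_rot: [-3.141, -0.007, 3.058]
wrist_force: [0.7, -0.4, -1.3]
width: 0.0291
```

Emit:
step_arm(increments="0 0 0 0 0 0; 0 0 0 0 0 0; 0 0 0 0 0 0")

```text
time: 5.8
tool_pos: [0.4704, 0.4191, 0.1429]
ee_rot: [-3.14, -0.005, 3.05]
wrist_force: [0.9, -0.0, -0.5]
width: 0.0291
```

Run:
```python
from h import *
p,r=pose(); print(p,get_obs()['ee_rot'],get_obs()['width'])
im,_=shot('wrist','w2.png')
plan([(.468,.424,.04,85)],smax=3)
```

```text
[0.47042564 0.41912983 0.14294573] [-3.13956435 -0.00477311  3.0496412 ] 0.02905292601346111
-> (0.468, 0.424, 0.04, 85)
    0.06 0.12 2.58 0 -0.001 -0.001; 0.06 0.12 2.58 -0.001 -0.001 -0.001; 0.07 0.11 2.57 0 -0.001 -0.001; 0.07 0.12 2.58 -0.001 -0.002 -0.002
```

View pics/w2.png

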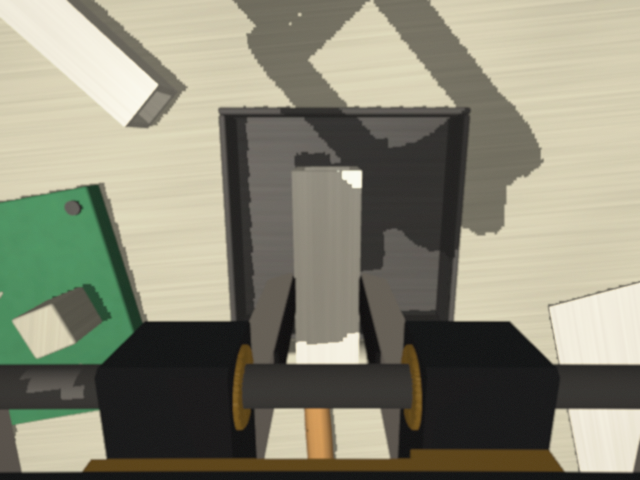

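The tube is held level above the tray: its end is at (327,170) inside the rim, whose far edge is at row 108. Lowering.

Emit:
step_arm(increments="0.1 0.1 2.6 0 0 0; 0.1 0.1 2.6 0 0 0; 0 0.1 2.6 0 0 0; 0 0.1 2.4 0 0 0; 0 0 0 0 0 0")

```text
time: 6.35
tool_pos: [0.4656, 0.4216, 0.0365]
ee_rot: [-3.134, -0.011, 3.05]
wrist_force: [-0.7, -0.7, -1.2]
width: 0.0288
```

Emit:
step_arm(increments="0 0 0 0 0 0; 0 0 0 0 0 0; 0 0 0 0 0 0")

```text
time: 6.65
tool_pos: [0.4691, 0.4251, 0.0433]
ee_rot: [3.14, -0.002, 3.051]
wrist_force: [0.4, -0.3, -1.3]
width: 0.0289
```

Run:
```python
from h import *
p,r=pose(); print(p,get_obs()['ee_rot'],get_obs()['width'])
plan([(.468,.424,.010,85)],smax=1.5)
```

```text
[0.46911307 0.42511412 0.04332882] [ 3.14044477e+00 -1.86984312e-03  3.05140827e+00] 0.028902292010808947
-> (0.468, 0.424, 0.01, 85)
    0.03 -0.04 1.11 0 -0.001 -0.001; 0.03 -0.04 1.11 0.001 0 -0.001; 0.04 -0.04 1.11 0 -0.001 -0.001
```

Emit:
step_arm(increments="0 0 1.1 0 0 0; 0 0 1 0 0 0; 0 0 0.6 0 0 0; 0 0 0.4 0 0 0; 0 0 0 0 0 0")

```text
time: 7.15
tool_pos: [0.4673, 0.4241, 0.009]
ee_rot: [-3.139, -0.006, 3.052]
wrist_force: [-0.5, 0.1, -1.2]
width: 0.0289
```

Emit:
step_arm(increments="0 0 0 0 0 0; 0 0 0 0 0 0; 0 0 0 0 0 0")

```text
time: 7.45
tool_pos: [0.4679, 0.4245, 0.0103]
ee_rot: [-3.141, -0.004, 3.052]
wrist_force: [0.0, -1.1, -2.0]
width: 0.0289
```

Emit:
step_arm(increments="0 0 0.1 0 0 0; 0 0 0 0 0 0; 0 0 0 0 0 0; 0 0 0 0 0 0; 0 0 0 0 0 0", claw=-0.2)

```text
time: 7.95
tool_pos: [0.4678, 0.4245, 0.0091]
ee_rot: [-3.14, -0.005, 3.052]
wrist_force: [0.1, -0.4, 0.3]
width: 0.0564
```

Emit:
step_arm(increments="0 0 0 0 0 0; 0 0 -1 0 0 0; 0 0 -3 0 0 0; 0 0 -4 0 0 0; 0 0 -4.5 0 0 0")

```text
time: 8.45
tool_pos: [0.4676, 0.424, 0.1347]
ee_rot: [-3.138, -0.007, 3.052]
wrist_force: [0.4, -0.1, -0.5]
width: 0.0563
```

Emit:
step_arm(increments="0 0 -4.5 0 0 0; 0 0 0 0 0 0; 0 0 0 0 0 0; 0 0 0 0 0 0")

```text
time: 8.85
tool_pos: [0.4679, 0.4241, 0.1776]
ee_rot: [-3.138, -0.007, 3.052]
wrist_force: [0.6, 0.4, -0.1]
width: 0.0567
```

Run:
```python
from h import *
im,o=shot('wrist','w3.png'); print(o['tool_pos'],o['ee_rot'],o['width'])
W=cam('wrist',o); hsv=cv2.cvtColor(im,cv2.COLOR_RGB2HSV)
# target handle pose
P=np.array([632,27.8])/1000; c,s=np.cos(.091),np.sin(.091)
h=P-.115*np.array([c,s]); print('handle',h)
L=np.degrees(np.arctan2(h[1]-P[1],h[0]-P[0])); print(L)
# approach above handle with jaws tangential: tool-y angle L-90
plan([(h[0],h[1],.17,95.5)],smax=4.2)
```

```text
[0.46793654 0.42410195 0.1775956 ] [-3.13846406 -0.00652391  3.0517408 ] 0.056654910343132525
handle [0.51747583 0.01734944]
-174.78608406430953
-> (np.float64(0.5174758290023331), np.float64(0.017349437465037594), 0.17, 95.5)
    -0.86 -4 0.08 0 -0.001 -0.019; -0.79 -4.02 0.08 0 -0.001 -0.019; -0.71 -4.03 0.08 0 -0.001 -0.018; -0.63 -4.05 0.08 0 -0.001 -0.019; -0.56 -4.06 0.08 -0.001 -0.001 -0.018
    -0.48 -4.07 0.08 -0.001 -0.001 -0.019; -0.41 -4.07 0.07 0 -0.001 -0.018; -0.33 -4.08 0.07 -0.001 0 -0.019; -0.26 -4.09 0.07 0 -0.001 -0.018; -0.18 -4.1 0.07 -0.001 0 -0.019
```

View pics/w3.png

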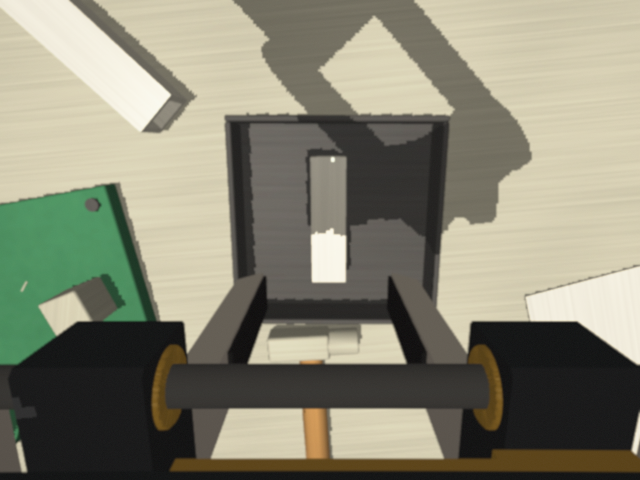

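The tube lies flat in the tray, at (329,218), clear of the fingers. Next is the lever handle: fingers tangential, arriving above it.

Emit:
step_arm(increments="-0.9 -4 0 0 0 -0.019; -0.8 -4 0 0 0 -0.019; -0.7 -4 0 0 0 -0.019; -0.6 -4 0 0 0 -0.019; -0.6 -4.1 0 0 0 -0.019")

```text
time: 9.4
tool_pos: [0.4929, 0.2201, 0.1767]
ee_rot: [-3.139, -0.009, -3.135]
wrist_force: [0.1, -0.6, -0.5]
width: 0.0562
```

Emit:
step_arm(increments="-0.5 -4.1 0 0 0 -0.019; -0.4 -4.1 0 0 0 -0.019; -0.3 -4.1 0 0 0 -0.019; -0.3 -4.1 0 0 0 -0.019; -0.2 -4.1 0 0 0 -0.019")

```text
time: 9.9
tool_pos: [0.5187, 0.0162, 0.177]
ee_rot: [3.141, -0.009, -3.041]
wrist_force: [0.6, -0.1, -0.0]
width: 0.0563
```

Emit:
step_arm(increments="0 0 0 0 0 0; 0 0 0 0 0 0; 0 0 0 0 0 0; 0 0 0 0 0 0")

```text
time: 10.3
tool_pos: [0.5196, 0.0191, 0.1786]
ee_rot: [-3.142, -0.006, -3.039]
wrist_force: [0.4, 0.2, 0.3]
width: 0.0564
```

Run:
```python
from h import *
im,o=shot('wrist','w4.png'); print(o['tool_pos'],o['ee_rot'],o['width'],o['joint_positions'].round(2))
W=cam('wrist',o)
for p in [(.5175,.0173,.096),(.632,.0278,.066)]: print(proj(W,p).round(0))
plan([(.5175,.0173,.12,95.5),(.5175,.0173,.061,95.5)],smax=3)
```

```text
[0.51957142 0.01910798 0.17864287] [-3.1415252  -0.0058761  -3.03938884] 0.05641187694463529 [-0.07  0.03  1.44 -0.    1.68 -1.74]
[325. 237.]
[324. 359.]
-> (0.5175, 0.0173, 0.12, 95.5)
    0.1 -0.08 2.94 0 -0.003 0.003; 0.11 -0.08 2.95 0 -0.002 0.003
-> (0.5175, 0.0173, 0.061, 95.5)
    0 0 2.95 0 0 0; 0 0.01 2.95 0 0 0
```

View pics/w4.png

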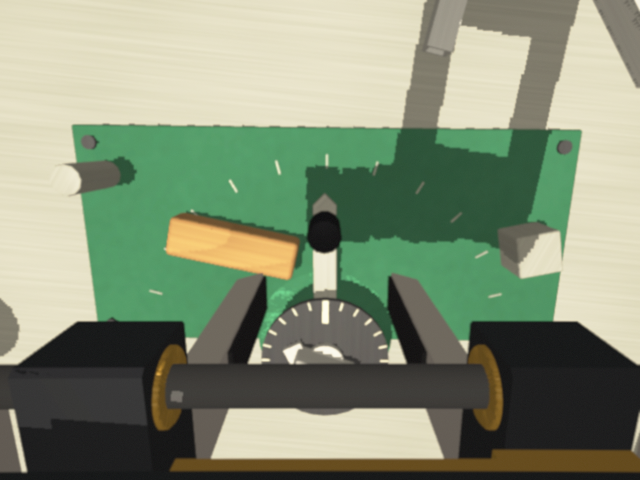

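The handle is at (324,233), predicted (325,237), so I am centred to about 2 mm. Lowering and gripping.

Emit:
step_arm(increments="0.1 -0.1 2.9 0 -0.003 0.003; 0.1 -0.1 2.9 0 -0.003 0.003; 0 0 2.5 0 0 0; 0 0 0 0 0 0; 0 0 0 0 0 0")

```text
time: 10.85
tool_pos: [0.5179, 0.0162, 0.0964]
ee_rot: [-3.141, 0.001, -3.046]
wrist_force: [0.8, -0.9, 0.0]
width: 0.0562
```

Emit:
step_arm(increments="0 0 0 0 0 0; 0 0 0 0 0 0")

```text
time: 11.05
tool_pos: [0.5193, 0.0156, 0.0982]
ee_rot: [-3.14, 0.005, -3.047]
wrist_force: [0.5, -0.7, 0.1]
width: 0.0563
```

Run:
```python
from h import *
o=get_obs();print(o['tool_pos'],o['ee_rot'])
plan([(.5175,.0173,.061,95.5)],smax=3)
```

```text
[0.51933938 0.01563916 0.09822056] [-3.14038253  0.00475226 -3.04698295]
-> (0.5175, 0.0173, 0.061, 95.5)
    0.09 0.09 1.86 -0.001 0.002 -0.001; 0.09 0.1 1.86 0 0.003 0
```

Emit:
step_arm(increments="0.1 0.1 1.9 0 0.002 0; 0.1 0.1 1.8 0 0.002 0; 0 0 0 0 0 0; 0 0 0 0 0 0; 0 0 0 0 0 0")

```text
time: 11.55
tool_pos: [0.517, 0.0172, 0.0608]
ee_rot: [-3.141, -0.0, -3.047]
wrist_force: [0.8, -0.1, 0.1]
width: 0.0563
```

Emit:
step_arm(increments="0 0 0 0 0 0; 0 0 0 0 0 0; 0 0 0 0 0 0; 0 0 0 0 0 0; 0 0 0 0 0 0", claw=1)

```text
time: 12.05
tool_pos: [0.5159, 0.0169, 0.0593]
ee_rot: [-3.14, -0.003, -3.047]
wrist_force: [-0.2, -1.3, 0.4]
width: 0.0253
```

Emit:
step_arm(increments="0 0 0 0 0 0; 0 0 0 0 0 0")

```text
time: 12.25
tool_pos: [0.5159, 0.0169, 0.0593]
ee_rot: [-3.14, -0.003, -3.048]
wrist_force: [0.0, -1.9, 1.0]
width: 0.0251
```

Run:
```python
from h import *
o=get_obs();print(o['tool_pos'],o['ee_rot'],o['wrist_force'],o['width'])
P=np.array([.632,.0278]); p=np.array(o['tool_pos']); B=np.array([.5234,.1943])
print('r',np.linalg.norm(p[:2]-P)); a0=np.degrees(np.arctan2(*(p[:2]-P)[::-1]))%360; aT=np.degrees(np.arctan2(*(B-P)[::-1]))%360
print(a0,aT); w=[]
for a in np.linspace(a0,aT,11)[1:]:
    q=P+.115*np.array([np.cos(np.radians(a)),np.sin(np.radians(a))]); w.append((round(q[0],4),round(q[1],4),.061,round(a-90,1)))
plan(w)
```

```text
[0.515916   0.01685369 0.05931033] [-3.14018599e+00 -2.75214826e-03 -3.04757719e+00] [ 0.02359673 -1.85221062  0.97458839] 0.025093951512597554
r 0.11659895958573041
185.386857964062 123.11449094522807
-> (np.float64(0.517), np.float64(0.0295), 0.061, np.float64(89.2))
    -0.23 1.25 -0.17 -0.002 -0.003 0.108
-> (np.float64(0.5179), np.float64(0.0419), 0.061, np.float64(82.9))
    -0.07 1.24 0 0 0 0.11
-> (np.float64(0.5201), np.float64(0.0542), 0.061, np.float64(76.7))
    -0.07 1.25 0 0.001 0 0.108
-> (np.float64(0.5236), np.float64(0.0662), 0.061, np.float64(70.5))
    -0.06 1.24 0 0 0 0.108
-> (np.float64(0.5284), np.float64(0.0778), 0.061, np.float64(64.3))
    -0.07 1.26 0 0 0 0.109
-> (np.float64(0.5344), np.float64(0.0887), 0.061, np.float64(58.0))
    -0.06 1.24 0 0 0 0.11
-> (np.float64(0.5416), np.float64(0.0989), 0.061, np.float64(51.8))
    -0.07 1.25 0 0 0 0.108
-> (np.float64(0.5499), np.float64(0.1083), 0.061, np.float64(45.6))
    -0.07 1.25 0 0 0 0.108
-> (np.float64(0.5591), np.float64(0.1167), 0.061, np.float64(39.3))
    -0.07 1.24 0 0 0 0.11
-> (np.float64(0.5692), np.float64(0.1241), 0.061, np.float64(33.1))
    -0.07 1.25 0 0 0.001 0.108
```

Emit:
step_arm(increments="0 0.6 0 0 0 0.054; 0 0.6 0 0 0 0.054; -0.1 0.6 0 0 0 0.054; 0 0.65 0 0 0 0.055; 0 0.65 0 0 0 0.055")

```text
time: 12.75
tool_pos: [0.5168, 0.0472, 0.0593]
ee_rot: [-3.138, -0.003, 2.962]
wrist_force: [-2.1, -4.8, 1.9]
width: 0.0251
```

```bash
cat > lev.py <<'E'
from h import *
o=get_obs();print(o['tool_pos'],o['ee_rot'],o['wrist_force'],o['width'])
P=np.array([.632,.0278]); p=np.array(o['tool_pos']); B=np.array([.5234,.1943])
a0=np.degrees(np.arctan2(*(p[:2]-P)[::-1]))%360; aT=np.degrees(np.arctan2(*(B-P)[::-1]))%360
print('r',np.linalg.norm(p[:2]-P),'angle',a0,'target',aT,'yaw-implied',np.degrees(o['ee_rot'][2])%360)
E
python3 lev.py
```

```text
[0.51675993 0.04722232 0.05931541] [-3.13766387 -0.00346957  2.96168819] [-2.11304888 -4.82050876  1.92148903] 0.025131382712275836
r 0.11686530511552935 angle 170.4333907739964 target 123.11449094522807 yaw-implied 169.6922334670809
```

Emit:
step_arm(increments="-0.02 0.64 0 0 0 0.055; -0.02 0.64 0 0 0 0.055; -0.02 0.64 0 0 0 0.055; -0.02 0.64 0 0 0 0.055; -0.02 0.64 0 0 0 0.055")

```text
time: 13.25
tool_pos: [0.5262, 0.0781, 0.0593]
ee_rot: [-3.137, -0.004, 2.687]
wrist_force: [-3.9, -1.8, 3.7]
width: 0.0249
```

Emit:
step_arm(increments="-0.02 0.64 0 0 0 0.055; -0.02 0.64 0 0 0 0.055; -0.02 0.64 0 0 0 0.055; -0.02 0.64 0 0 0 0.055; -0.02 0.64 0 0 0 0.055")

```text
time: 13.75
tool_pos: [0.5436, 0.1052, 0.0593]
ee_rot: [-3.137, -0.004, 2.412]
wrist_force: [-4.8, -1.9, 3.9]
width: 0.0251
```

Emit:
step_arm(increments="-0.02 0.64 0 0 0 0.055; -0.02 0.64 0 0 0 0.055; -0.02 0.64 0 0 0 0.055; 0 0 0 0 0 0; 0 0 0 0 0 0")

```text
time: 14.25
tool_pos: [0.5583, 0.1196, 0.0594]
ee_rot: [-3.139, -0.004, 2.25]
wrist_force: [-4.4, 3.4, 5.6]
width: 0.0252
```

```bash
python3 lev.py
```

```text
[0.55829919 0.11955347 0.0593639 ] [-3.13924701 -0.00403467  2.2502508 ] [-4.44689262  3.41783443  5.56918625] 0.02522392928408874
r 0.11768818584149686 angle 128.77310696768996 target 123.11449094522807 yaw-implied 128.929873932784
```

Emit:
step_arm(increments="-0.1 0.57 0 0 0 0.05; -0.05 0.57 0 0 0 0.049; 0 0 0 0 0 0; 0 0 0 0 0 0; 0 0 0 0 0 0")

```text
time: 14.75
tool_pos: [0.5676, 0.1265, 0.0593]
ee_rot: [-3.139, -0.006, 2.152]
wrist_force: [-6.7, 5.7, 5.0]
width: 0.0251
```

```bash
python3 lev.py
```

```text
[0.56756246 0.12646954 0.05932535] [-3.1391488  -0.00628289  2.15158157] [-6.70211173  5.74078509  4.96750811] 0.025139909866863146
r 0.11784682640038052 angle 123.14711377488251 target 123.11449094522807 yaw-implied 123.27654330775623
```

Emit:
step_arm(increments="0 0 0 0 0 0; 0 0 0 0 0 0; 0 0 0 0 0 0; 0 0 0 0 0 0; 0 0 0 0 0 0", claw=-0.2)

```text
time: 15.25
tool_pos: [0.5693, 0.1235, 0.0587]
ee_rot: [-3.139, -0.001, 2.149]
wrist_force: [-1.6, 0.1, -0.1]
width: 0.0556
```

Emit:
step_arm(increments="0 0 0 0 0 0; 0 0 -2 0 0 0; 0 0 -4 0 0 0; 0 0 -4 0 0 0; 0 0 -4 0 0 0")

```text
time: 15.75
tool_pos: [0.5693, 0.1239, 0.2002]
ee_rot: [-3.138, -0.001, 2.15]
wrist_force: [0.2, 0.1, 0.4]
width: 0.0567
```

Emit:
step_arm(increments="-3 -3.5 0 0 0 -0.1; -3 -3.5 0 0 0 -0.1; 0 0 0 0 0 0; 0 0 0 0 0 0; 0 0 0 0 0 0")

```text
time: 16.25
tool_pos: [0.5483, 0.0352, 0.1988]
ee_rot: [-3.139, -0.002, 2.35]
wrist_force: [-0.0, 0.5, -0.5]
width: 0.0563
```

Run:
```python
from h import *
im,o=shot('wrist','w5.png'); print(o['tool_pos'],o['ee_rot'],o['width'])
np.save('w5.npy',np.r_[o['tool_pos'],o['ee_rot']])
```

```text
[0.5483296  0.03516997 0.19880912] [-3.13924474e+00 -2.03999331e-03  2.34977594e+00] 0.05634247091904316
```

View pics/w5.png

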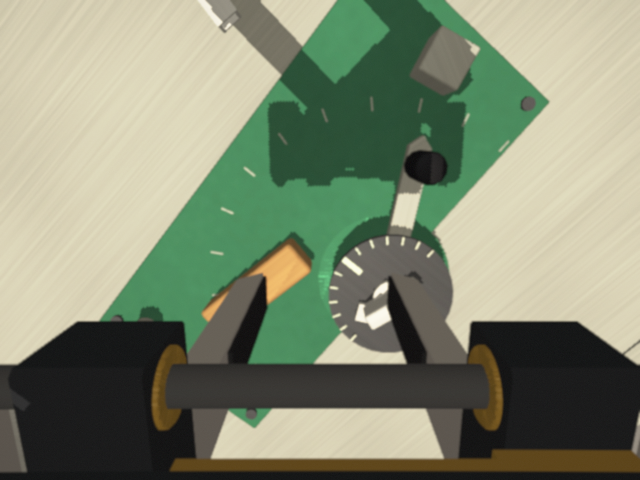

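The lever now lies toward the block: tip at (420,137), handle top at (430,167), block near (445,60). The dial pointer is near (362,312) and the zero mark at (351,267). Checking by back-projection and fixing the dial angle.

Run:
```python
from h import *
a=np.load('w5.npy'); W=cam('wrist',{'tool_pos':a[:3],'ee_rot':a[3:]}); im=cv2.imread('pics/w5.png')
f=lambda p,z:(onz(W,p,z)[:2]*1000).round(1)
P=np.array([.632,.0278]); B=np.array([.5234,.1943]); u=(B-P)/np.linalg.norm(B-P)
print('proj pivot.066',proj(W,[*P,.066]),'tip',proj(W,[*(P+.14*u),.044]),'handle top',proj(W,[*(P+.115*u),.096]),'block',[proj(W,[*B,.06]).round(),proj(W,[*B,.02]).round()])
print('tip',f((420,137),.044),'bar edges near dial',f((391,234),.044),f((412,236),.044))
z=f((351,267),.066)/1000-P; print('zero mark ang',np.degrees(np.arctan2(z[1],z[0]))%360,np.linalg.norm(z))
t=f((357,311),.07)/1000-P; print('ptr',np.degrees(np.arctan2(t[1],t[0]))%360,np.linalg.norm(t))
# overlay
for p,c in [([*B,.06],(0,0,255)),([*P,.066],(255,0,0)),([*(P+.14*u),.044],(0,255,255)),([*(P+.115*u),.096],(255,0,255))]:
    q=proj(W,p); cv2.circle(im,tuple(int(round(v)) for v in q),2,c,-1)
for dx,dy in [(-.018,-.018),(.018,-.018),(.018,.018),(-.018,.018)]:
    th=np.radians(16.5); q=proj(W,[B[0]+dx*np.cos(th)-dy*np.sin(th),B[1]+dx*np.sin(th)+dy*np.cos(th),.06]); cv2.circle(im,tuple(int(round(v)) for v in q),1,(0,0,255),-1)
cv2.imwrite('pics/crop5.png',cv2.resize(im[10:370,310:490],None,fx=2.2,fy=1.65*1.333/1.0*0.75*1.333,interpolation=cv2.INTER_CUBIC)[:600] if 0 else cv2.resize(im[10:370,310:490],(300,600),interpolation=cv2.INTER_CUBIC))
```

```text
proj pivot.066 [389.63554605 295.93357952] tip [424.55097428 135.64812321] handle top [432.00259602 168.82979154] block [array([449.,  59.]), array([436.,  68.])]
tip [553.6 141.6] bar edges near dial [598.   65.9] [612.9  78. ]
zero mark ang 186.84799113226984 0.04361112243453498
ptr 248.16476774336613 0.03145679576816432
```

View pics/crop5.png

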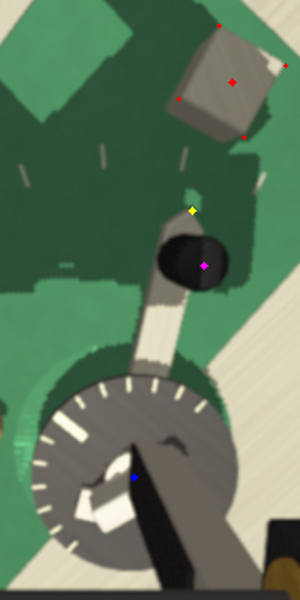

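Lever check: the gripper centre at release put the handle at 123.2°. The direction to the block is 123.0 to 123.1° from both views, so the error is about 1 mm at the block. One hand-picked tip pixel read 1.5° off, so I will re-check later. Next is the dial, pointer at about 248°, zero at about 185.5°.

Run:
```python
from h import *
plan([(.632,.0278,.19,-21.5)],smax=4)
T=cam('top');f=lambda u,v,z:onz(T,(210+u/4.2,155+v/4.2),z)[:2]
d=f(448,122,.094)-f(357,97,.094); print('bar top',np.degrees(np.arctan2(d[1],d[0]))%360)
```

```text
-> (0.632, 0.0278, 0.19, -21.5)
    -0.71 0.6 0.09 0 0 0.128; -0.63 0.69 0.09 0 0 0.128; -0.54 0.76 0.09 0 0 0.128; -0.44 0.83 0.1 -0.001 0 0.129; -0.33 0.87 0.1 0 0 0.128
    -0.21 0.91 0.09 -0.001 0 0.129; -0.1 0.93 0.1 0 0 0.128; 0.03 0.94 0.09 -0.001 0 0.129; 0.14 0.92 0.1 0 0 0.128
bar top 255.61930960299
```

Emit:
step_arm(increments="-0.7 0.6 0.1 0 0 0.128; -0.6 0.7 0.1 0 0 0.128; -0.5 0.8 0.1 0 0 0.128; -0.4 0.8 0.1 0 0 0.128; -0.3 0.9 0.1 0 0 0.128")

```text
time: 16.8
tool_pos: [0.5949, 0.0332, 0.1934]
ee_rot: [-3.138, 0.0, 1.706]
wrist_force: [-0.6, -0.3, 0.6]
width: 0.0568
```

Emit:
step_arm(increments="-0.2 0.9 0.1 0 0 0.128; -0.1 0.9 0.1 0 0 0.128; 0 0.9 0.1 0 0 0.128; 0.1 0.9 0.1 0 0 0.1; 0 0 0 0 0 0")

```text
time: 17.3
tool_pos: [0.6311, 0.0291, 0.1885]
ee_rot: [-3.138, 0.002, 1.228]
wrist_force: [-0.3, -0.1, 0.1]
width: 0.0564
```

Emit:
step_arm(increments="0 0 0 0 0 0; 0 0 0 0 0 0; 0 0 0 0 0 0")

```text
time: 17.6
tool_pos: [0.6303, 0.0281, 0.1901]
ee_rot: [-3.139, 0.002, 1.227]
wrist_force: [-0.3, -0.7, -0.6]
width: 0.0563
```

Run:
```python
from h import *
im,o=shot('wrist','w6.png'); print(o['tool_pos'],o['ee_rot'],o['joint_positions'].round(2))
np.save('w6.npy',np.r_[o['tool_pos'],o['ee_rot']])
W=cam('wrist',o)
for p in [(.632,.0278,.066),(.5234,.1943,.06),(.632-.0628,.0278+.0964,.096),(.6184,-.0067,.07)]: print(proj(W,p).round())
plan([(.632,.0278,.10,-20),(.632,.0278,.072,-20)],smax=4)
```

```text
[0.63030059 0.02813512 0.19007824] [-3.13938371e+00  1.62793323e-03  1.22712659e+00] [-0.04  0.27  1.14 -0.    1.73  0.3 ]
[330. 225.]
[123.  69.]
[201. 138.]
[328. 269.]
-> (0.632, 0.0278, 0.1, -20)
    0.02 0.06 3 -0.001 0.001 0.002; 0.01 0.06 3 -0.001 0 0.001; 0.02 0.05 3.01 0 0.001 0.002
-> (0.632, 0.0278, 0.072, -20)
    0 0 2.8 0 0 0
```

View pics/w6.png

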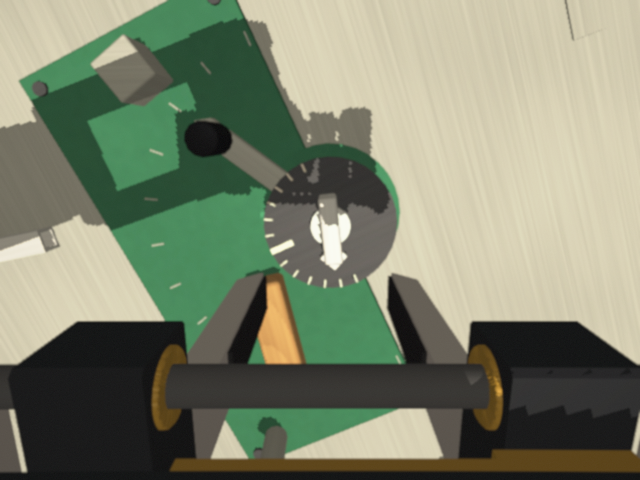

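The view along the knob shows the bar parallel to the fingers (hub at (330,226), tip at (333,268), zero mark at (283,245)). The handle is at (205,138), predicted (201,138), so the lever is good. Lowering onto the knob.

Emit:
step_arm(increments="0 0.1 3 0 0 0; 0 0.1 3 0 0 0; 0 0 2.5 0 0 0; 0 0 0 0 0 0; 0 0 0 0 0 0")

```text
time: 18.15
tool_pos: [0.632, 0.027, 0.1052]
ee_rot: [-3.139, 0.002, 1.226]
wrist_force: [0.8, 0.2, 0.3]
width: 0.0563
```

Emit:
step_arm(increments="0 0 0 0 0 0; 0 0 0 0 0 0")

```text
time: 18.35
tool_pos: [0.6335, 0.0269, 0.1074]
ee_rot: [3.14, 0.001, 1.226]
wrist_force: [0.5, 0.1, 0.4]
width: 0.0563
```

Run:
```python
from h import *
o=get_obs();print(o['tool_pos'],o['ee_rot'])
plan([(.632,.0278,.073,-20)],smax=4)
```

```text
[0.63349931 0.02694463 0.10736436] [3.13995982e+00 5.12455947e-04 1.22591512e+00]
-> (0.632, 0.0278, 0.073, -20)
    0.03 -0.18 3.44 0.002 0.001 0.004
```

Emit:
step_arm(increments="0 -0.1 1.6 0 0 0; 0 -0.1 1.6 0 0 0; 0 0 0 0 0 0; 0 0 0 0 0 0; 0 0 0 0 0 0")

```text
time: 18.85
tool_pos: [0.6313, 0.0276, 0.0746]
ee_rot: [3.141, 0.001, 1.226]
wrist_force: [0.1, 0.3, -0.7]
width: 0.0562
```

Emit:
step_arm(increments="0 0 0 0 0 0; 0 0 0 0 0 0; 0 0 0 0 0 0; 0 0 0 0 0 0; 0 0 0 0 0 0", claw=1)

```text
time: 19.35
tool_pos: [0.6302, 0.0277, 0.0728]
ee_rot: [-3.139, 0.002, 1.226]
wrist_force: [-0.4, -0.0, 0.3]
width: 0.0202
```

Emit:
step_arm(increments="0 0 0 0 0 0; 0 0 0 0 0 0; 0 0 0 0 0 0; 0 0 0 0 0 0")

```text
time: 19.75
tool_pos: [0.6302, 0.0276, 0.0728]
ee_rot: [-3.139, 0.002, 1.226]
wrist_force: [1.0, 1.1, -0.4]
width: 0.0007
```

The jaws shut to 0.7 mm, so the grip missed the bar. I will look from two cameras in one picture before doing anything else.

Run:
```python
from h import *
s,_=shot('scene','s7.png'); w,o=shot('wrist','w7.png'); print(o['tool_pos'],o['joint_positions'].round(3),o['width'])
C=cam('scene'); q=proj(C,(.632,.0278,.08)).round().astype(int); print(q,proj(C,o['tool_pos']))
c=s[q[1]-75:q[1]+75,q[0]-100:q[0]+100]
out=np.zeros((600,800,3),np.uint8); out[:,:400]=np.pad(cv2.resize(c,(400,300),interpolation=cv2.INTER_CUBIC),((0,300),(0,0),(0,0)))
out[300:600,:400]=cv2.resize(w,(400,300)); t=snapshot('top'); cv2.imwrite('pics/t7.png',t[...,::-1])
out[:300,400:]=cv2.resize(t[130:280,210:410],(400,300),interpolation=cv2.INTER_CUBIC)
out[300:,400:]=cv2.resize(w[200:440,160:480],(400,300),interpolation=cv2.INTER_CUBIC)
cv2.imwrite('pics/m7.png',out[...,::-1])
```

```text
[0.63020292 0.02763685 0.07278191] [-4.500e-02  3.100e-01  1.325e+00 -1.000e-03  1.510e+00  3.000e-01] 0.00030974366895544564
[357 278] [356.69520949 279.87420095]
```

View pics/m7.png

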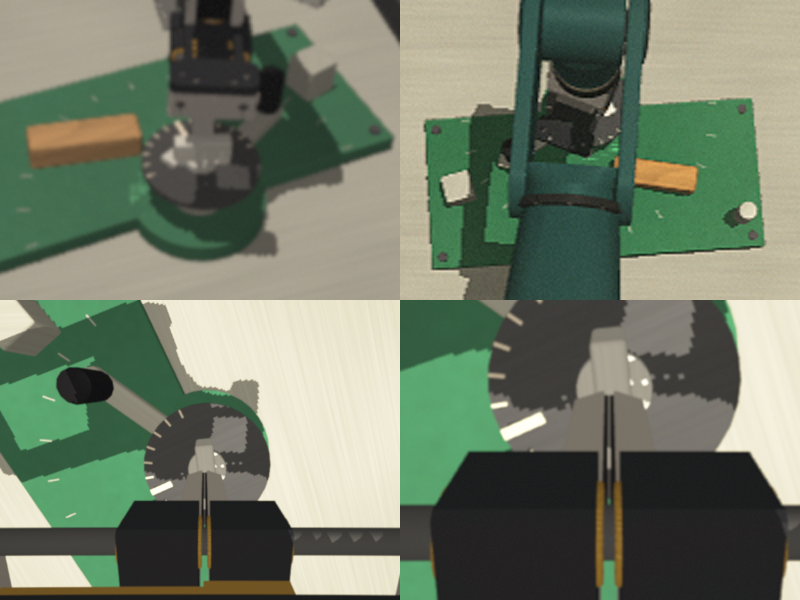

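Run:
```python
from h import *
o=get_obs(); W=cam('wrist',o); S=cam('scene')
print('TCP',proj(W,o['tool_pos']))
P=np.array([.632,.0278])
for ang in (248,253):
  d=np.array([np.cos(np.radians(ang)),np.sin(np.radians(ang))])
  for n,rr,z in [('back top',-.026,.094),('back bot',-.026,.066),('front top',.026,.094),('tip',.037,.07)]:
    print(ang,n,proj(W,[*(P+rr*d),z]).round(),'scene crop',((proj(S,[*(P+rr*d),z])-[257,203])*2).round())
print('dial c',proj(W,[*P,.066]),'zero',proj(W,[.5805,.0226,.066]))
for p in [(.6302,.0276,.0728)]: print('scene tcp crop',(proj(S,p)-[257,203])*2)
# old w6 picks
a=np.load('w6.npy'); V=cam('wrist',{'tool_pos':a[:3],'ee_rot':a[3:]})
print('w6 back end',onz(V,(328,194),.094)[:2],'front',onz(V,(334,262),.094)[:2],'hub',onz(V,(330,226),.07)[:2])
# dial circle fit in w7/w6
for nm,C,c in (('w6',V,(331,216)),('w7',W,(331,264))):
    im=cv2.imread('pics/'+nm+'.png'); print(nm,[ (onz(C,p,.066)[:2]*1000).round(1) for p in ([(264,218),(398,218),(331,288)] if nm=='w6' else [(231,265),(432,260)])])
```

```text
TCP [327.65678684 274.06238797]
248 back top [333. 234.] scene crop [231. 141.]
248 back bot [333. 222.] scene crop [228. 162.]
248 front top [329. 337.] scene crop [173. 137.]
248 tip [328. 334.] scene crop [160. 154.]
253 back top [328. 234.] scene crop [230. 139.]
253 back bot [328. 222.] scene crop [228. 160.]
253 front top [333. 337.] scene crop [173. 139.]
253 tip [334. 334.] scene crop [160. 157.]
dial c [330.59468959 268.65065208] zero [246.68280788 306.76854271]
scene tcp crop [199.35297244 153.74071621]
w6 back end [0.64045819 0.05599066] front [0.62713992 0.00494738] hub [0.63214168 0.02785103]
w6 [array([583.1,  51.6]), array([686.6,  14.6]), array([614.5, -24.4])]
w7 [array([581.8,  48. ]), array([685.2,  13.9])]
```

Run:
```python
import cv2,numpy as np
for n,(v0,v1,u0,u1) in (('w7',(212,324,292,366)),('s7',(250,300,330,390))):
    g=cv2.cvtColor(cv2.imread(f'pics/{n}.png'),cv2.COLOR_BGR2GRAY)[v0:v1,u0:u1]
    st=(4,2) if n=='w7' else (2,1)
    print(n,'cols',u0,'step',st)
    ch=' .:-=+*#%@'
    for i in range(0,g.shape[0],st[0]): print(v0+i,''.join(ch[min(9,int(x)//24)] for x in g[i,::st[1]]))
```

```text
w7 cols 292 step (4, 2)
212 ::::::::::::::::::::::::-=+++++++++++
216 :::::::::::::::::::::::-=++++++++++++
220 ::::::::::::::::::::--=++++++++++++++
224 :::::::::::==++++++++++++++++++++++++
228 ::::::::::-++++++++++++++++++++++++++
232 ::::::::::-+++++++++++*++++++++++++++
236 ::::::::::+*************+++++++++++++
240 ::::::::::+*************+==++++++++++
244 ::::::::::=**************#%*==--::-=-
248 :::::::::=+**************#@%#+=-:::::
252 :::::::-+**********************+-::::
256 ::::::=**************************=:::
260 :::::-****************************+=:
264 :::::+********************%#**#@@%+-:
268 ::::-**********************#***#%**-:
272 ::::-******************************-:
276 -:::-+***+++====-==-====++++*******+=
280 -:::============:-::==========+#%#+++
284 ==--============.-::===========*@@+++
288 ================.-::============+++++
292 ================.-::================+
296 ===============-.-:.==============+=+
300 ===============-.-:.===============++
304 ===============-.-:.=================
308 ===============-.-:.=================
312 ===============-.-:.-=
[... 1048 characters left out ...]
=***++++++++====================-:............::::
280 ==-----=+*###*+==+========================-:............::::
282 -------=+*####*+====++++==================-:.............:::
284 ==-------==+*#*+====+****+==+++===++=====-::.:..........::::
286 =-----------===-----=++**+==++====---------:::::::::...:::::
288 ----------------------========----::--------------::...:::::
290 =++=---------------------:::::::..::--------------::...:::::
292 ------------------------::.........::-------------::....::::
294 -:::--------------------::...::....::--------------:...:::::
296 =-::::------------------:::........::::::::::---:::::..:::::
298 =-::::::----------------::.....................:.:...:::::::
```

Emit:
step_arm(increments="0 0 0 0 0 0; 0 0 0 0 0 0; 0 0 0 0 0 0; 0 0 0 0 0 0; 0 0 0 0 0 0", claw=-0.2)

```text
time: 20.4
tool_pos: [0.6302, 0.0276, 0.0728]
ee_rot: [-3.139, 0.002, 1.226]
wrist_force: [-0.2, -0.6, -0.1]
width: 0.0373
```

Run:
```python
from h import *
w,o=shot('wrist','w8.png'); print(o['tool_pos'],o['wrist_force'],o['width'])
g=cv2.cvtColor(w,cv2.COLOR_RGB2GRAY)[212:360,262:396]; ch=' .:-=+*#%@'
for i in range(0,g.shape[0],4): print(212+i,''.join(ch[min(9,int(x)//24)] for x in g[i,::2]))
```

```text
[0.63021334 0.02763434 0.07280831] [-0.23285055 -0.61950951 -0.13228655] 0.03732596266458535
212 :::::::::::::::::::::::::::::::::::::::::::::::::::::::-++++++++++-
216 :::::::::::::::::::::::::::::::::::::::::::::::::::::::-=+++++++++=
220 :::::::::::::::::::::::::::::::::::---:::::::::::::::::=+++++++++=:
224 ::::::::::::::::::::::::::=++++++++++++-:::::::::::::::-++++++++++-
228 :::::::::::::::::::::::::-+++++++++++++=::::::::::::::-+++++++++++=
232 :::::::::::::::::::::::::=+++++++++++*+=:::::::::::::::=+++++++++=:
236 :::::::::::::::::::::::::+*************+-::::::::::::::-=++++++++=-
240 :::::::::::::::::::::::::+*************+-::::::::::::::=+++++++++::
244 :::::::::::::::::::::::::=**************+++-:::::::::::---++==-::::
248 ::::::::::::::::::::::::=+******************+=-::::::::::::::::::::
252 ::::::::::::::::::::::-+**********************+-:::::::::::::::::::
256 :::::::::::::::::::::=**********#***************=::::::::::::::::::
260 ::::::::::::::::::::-****************************=::::-==:::-==::::
264 ::::::::::::::::::::+*%@%************************+:::::::::::::::::
[... 956 characters left out ...]
============#@@@@@@@@@@@@@@@@@@*=====+=.     .-=====
324 ===-..   ..-=================+%@@@@@@@@@@@@@#=======+=-..   ..-====
328 ===:   ...:===================*@@@@@@@@@@@@@%+=========.  ....:====
332 ==:.. ....-===================+@@@@@@@@@@@@@*==========: .  ...-===
336 =-. .  . +@*====================++++=+#+===============-.. . . :===
340 =:       -==========================================**==:..  . .:==
344 -...  . .==========%@*==============================%@%=-.    . .-=
348 . . .. .-++++=====*@@+========%@+========%@*=========@@%=:.... . :=
352 .... . .=++++++++*@@+=========@@+========*@@=======+++#*+=.     ..-
356 .... ..-+++++++++++++++++====+@@=========+@@++++++++++++++:    ...-
```

The jaws closed with no contact although they straddle the bar correctly. I was high: grasp point at 91.6 mm, versus the specified 85 mm. I will go down to the stated gripping height, align to the bar (about 255.5°) and retry.

Emit:
step_arm(increments="0 0 0.25 0 0 -0.09; 0 0 0.2 0 0 0; 0 0 0 0 0 0; 0 0 0 0 0 0; 0 0 0 0 0 0")

```text
time: 20.95
tool_pos: [0.6303, 0.0276, 0.0684]
ee_rot: [-3.139, 0.001, 1.315]
wrist_force: [0.2, -0.2, -0.7]
width: 0.0566
```

Emit:
step_arm(increments="0 0 0 0 0 0; 0 0 0 0 0 0; 0 0 0 0 0 0; 0 0 0 0 0 0; 0 0 0 0 0 0", claw=1)

```text
time: 21.45
tool_pos: [0.6302, 0.0276, 0.0683]
ee_rot: [-3.139, 0.002, 1.316]
wrist_force: [0.2, -0.8, -0.2]
width: 0.0197
```

Emit:
step_arm(increments="0 0 0 0 0 0; 0 0 0 0 0 0; 0 0 0 0 0 0; 0 0 0 0 0 0")

```text
time: 21.85
tool_pos: [0.6325, 0.027, 0.0684]
ee_rot: [3.139, 0.001, 1.315]
wrist_force: [5.9, -1.1, -2.2]
width: 0.0122
```

Gripped now (12.2 mm). I will turn the tool from yaw 1.315 to about 0.095.

Emit:
step_arm(increments="0 0 0 0 0 0.1; 0 0 0 0 0 0.1; 0 0 0 0 0 0.1; 0 0 0 0 0 0; 0 0 0 0 0 0")

```text
time: 22.35
tool_pos: [0.632, 0.0272, 0.0685]
ee_rot: [3.14, 0.001, 1.018]
wrist_force: [5.7, -1.0, -2.7]
width: 0.0124
```

Run:
```python
from h import *
o=get_obs();print(o['tool_pos'],o['ee_rot'],o['wrist_force'],o['wrist_torque'],o['width'],o['joint_positions'].round(2))
```

```text
[0.63199775 0.02718996 0.06845541] [3.13984797e+00 6.43922359e-04 1.01786871e+00] [ 5.72747366 -1.03354462 -2.70704649] [-0.24037082 -1.00460247  0.02096792] 0.012440088362290668 [-0.05  0.31  1.33 -0.    1.5   0.51]
```

Emit:
step_arm(increments="0 0 0 0 0 0.1; 0 0 0 0 0 0.1; 0 0 0 0 0 0.1; 0 0 0 0 0 0.1; 0 0 0 0 0 0.1")

```text
time: 22.85
tool_pos: [0.6314, 0.0278, 0.0684]
ee_rot: [3.141, 0.0, 0.514]
wrist_force: [4.2, -0.3, -2.5]
width: 0.0121
```

Emit:
step_arm(increments="0 0 0 0 0 0.1; 0 0 0 0 0 0.1; 0 0 0 0 0 0.1; 0 0 0 0 0 0.1; 0 0 0 0 0 0.02")

```text
time: 23.35
tool_pos: [0.6312, 0.0284, 0.0684]
ee_rot: [-3.141, 0.001, 0.097]
wrist_force: [4.9, 1.9, -1.8]
width: 0.012
```

Emit:
step_arm(increments="0 0 0 0 0 0; 0 0 0 0 0 0; 0 0 0 0 0 0; 0 0 0 0 0 0")

```text
time: 23.75
tool_pos: [0.6311, 0.0284, 0.0684]
ee_rot: [-3.141, 0.001, 0.099]
wrist_force: [4.5, 1.7, -2.9]
width: 0.0121
```

Emit:
step_arm(increments="0 0 0 0 0 0; 0 0 0 0 0 0; 0 0 0 0 0 0; 0 0 0 0 0 0; 0 0 0 0 0 0", claw=-0.2)

```text
time: 24.25
tool_pos: [0.6299, 0.0275, 0.0683]
ee_rot: [3.141, 0.004, 0.096]
wrist_force: [0.6, -0.4, -0.2]
width: 0.0489
```

Emit:
step_arm(increments="0 0 0 0 0 0; 0 0 -2 0 0 0; 0 0 -4 0 0 0; 0 0 -4 0 0 0; 0 0 -4 0 0 0")

```text
time: 24.75
tool_pos: [0.6302, 0.0277, 0.2097]
ee_rot: [3.141, 0.004, 0.096]
wrist_force: [0.6, 0.1, 1.0]
width: 0.0564
```

Emit:
step_arm(increments="0 0 -4 0 0 0; 0 0 0 0 0 0; 0 0 0 0 0 0; 0 0 0 0 0 0")

```text
time: 25.15
tool_pos: [0.63, 0.0278, 0.2463]
ee_rot: [3.141, 0.006, 0.096]
wrist_force: [0.4, 0.2, -0.5]
width: 0.0562
```

Run:
```python
from h import *
w,o=shot('wrist','w9.png'); np.save('w9.npy',np.r_[o['tool_pos'],o['ee_rot']]); print(o['tool_pos'],o['ee_rot'],o['width'])
W=cam('wrist',o)
P=np.array([.632,.0278]); q=proj(W,[*P,.08]); print(q,proj(W,[.5805,.0226,.066]))
u0,v0=int(q[0])-70,int(q[1])-70
g=cv2.cvtColor(w,cv2.COLOR_RGB2GRAY)[v0:v0+150,u0:u0+140]; ch=' .:-=+*#%@'
print(u0)
for i in range(0,g.shape[0],4): print(v0+i,''.join(ch[min(9,int(x)//24)] for x in g[i,::2]))
plan([(.36,.36,.24,0)],smax=4.2)
```

```text
[0.63002246 0.02777123 0.24631006] [3.14144737 0.00617468 0.09580879] 0.05615512404377458
[326.58916339 212.92908518] [326.84810713 261.98527721]
256
142 %%%%%%%%%%%%%%%%%%%%%%%%%##*+++========+++**##%%%%%%%%%%%%%%%%%%%%%%%%
146 %%%%%%%%%%%%%%%%%%%%##++=======================+*#%%%%%%%%%%%%%%%%%%%%
150 %%%%%%%%%%%#%####**+============================+=++*#%%%%%%%%%%%%%%%%
154 %%%%%%%%%%%%%%#+=========--------=====-==-======+++++++#%%%%%%%%%%%%%%
158 %%%%%%%%%%%#*+=====-::-------=---====--===-========++++++#%%%%%%%%%%%%
162 %%%%%%%%%%#+====-:-------=--==---===---=---===-======++++=+#%%%%%%%%%%
166 %%%%%%%%#+===-::---------=---=---====--=---=======-======+++*%%%%%%%%%
170 %%%%%%%#+==-::---------------=---=-=-=-==--===-==--=======++++#%%%%%%%
174 %%%%%%#*=--:---------------------------=---==-==---=-======++++#%%%%%%
178 %%%%%#+=-::-----------------------==---=---===-------========+++%%%%%%
182 %%%%%#=-::-----------------------======----===--------========++*%%%%%
186 %%%%%*-::--------------------::=*******=-------=-------====--===+#%%%%
190 %%%%*=-:--------------------:::#@@@@@@@+---==-
[... 1590 characters left out ...]
+===-----
278 ---:.-======================================-:::-+*#############**- :-
282 --:  :======================================::::=+*##############*-  :
286 -:   :======================================:::-=*################-  .
290 :    :======================================-::=+#################-   
-> (0.36, 0.36, 0.24, 0)
    -2.15 -3.24 0.07 0 0.001 -0.134; -1.7 -3.5 0.07 0 0 -0.134; -1.22 -3.7 0.07 -0.001 0 -0.134; -0.71 -3.82 0.06 -0.001 0.001 -0.134; -0.2 -3.89 0.06 0 0.001 -0.134
    0.33 -3.88 0.06 -0.001 0 -0.134; 0.84 -3.8 0.05 0 0.001 -0.134; 1.34 -3.65 0.05 -0.001 0 -0.134; 1.81 -3.44 0.05 0 0.001 -0.134; 2.26 -3.17 0.05 -0.001 0 -0.134
    2.66 -2.83 0.05 0 0.001 -0.135
```

The pointer tip (u≈326, v≈247) stands right on the zero mark (u≈326, v 250–268). Clearing the arm for a final top-camera check.

Emit:
step_arm(increments="-2.2 -3.2 0 0 0 -0.13; -1.7 -3.5 0 0 0 -0.13; -1.2 -3.7 0 0 0 -0.13; -0.7 -3.8 0 0 0 -0.13; -0.2 -3.9 0 0 0 -0.13")

```text
time: 25.7
tool_pos: [0.5072, 0.1801, 0.2462]
ee_rot: [-3.138, 0.006, 0.751]
wrist_force: [-0.7, 0.8, 0.4]
width: 0.0565
```

Emit:
step_arm(increments="0.3 -3.9 0 0 0 -0.13; 0.8 -3.8 0 0 0 -0.13; 1.3 -3.6 0 0 0 -0.13; 1.8 -3.4 0 0 0 -0.13; 2.3 -3.2 0 0 0 -0.13")

```text
time: 26.2
tool_pos: [0.3886, 0.3335, 0.2466]
ee_rot: [-3.136, 0.004, 1.401]
wrist_force: [0.5, 0.7, 0.0]
width: 0.0561
```

Emit:
step_arm(increments="2.7 -2.8 0 0 0 -0.13; 0 -4 0 0 0 0; 0 -4 0 0 0 0; 0 0 0 0 0 0; 0 0 0 0 0 0")

```text
time: 26.7
tool_pos: [0.2871, 0.3678, 0.2478]
ee_rot: [-3.138, 0.003, 1.527]
wrist_force: [-0.7, 1.2, -0.5]
width: 0.0567
```

Run:
```python
from h import *
t,o=shot('top','t9.png'); print(o['tool_pos'])
T=cam('top'); b=cv2.cvtColor(t,cv2.COLOR_RGB2BGR); hsv=cv2.cvtColor(b,cv2.COLOR_BGR2HSV); t0=cv2.imread('pics/top0.png')
print('bed mean diff vs start, stop/batten/arm regions:',[float(np.abs(b[s].astype(int)-t0[s]).mean().round(1)) for s in (np.s_[205:232,315:360],np.s_[150:270,415:505],np.s_[125:208,148:192])])
m=((hsv[...,0]<25)&(hsv[...,1]>100)).astype(np.uint8); m[:200]=0;m[240:]=0;m[:,:300]=0;m[:,370:]=0
M=cv2.moments(m); print('batten px',M['m10']/M['m00'],M['m01']/M['m00'])
h0=cv2.cvtColor(t0,cv2.COLOR_BGR2HSV);m=((h0[...,0]<25)&(h0[...,1]>100)).astype(np.uint8); m[:200]=0;m[240:]=0;m[:,:300]=0;m[:,370:]=0
M=cv2.moments(m); print('  before',M['m10']/M['m00'],M['m01']/M['m00'])
P=np.array([.632,.0278]);B=np.array([.5234,.1943]);u=(B-P)/np.linalg.norm(B-P)
print('pred handle top',proj(T,[*(P+.115*u),.096]),'bottom',proj(T,[*(P+.115*u),.05]),'tip',proj(T,[*(P+.14*u),.044]),'pivot',proj(T,[*P,.066]),'block',proj(T,[*B,.06]))
g=cv2.cvtColor(b,cv2.COLOR_BGR2GRAY); ch=' .:-=+*#%@'
for v in range(165,238): print(v,''.join(ch[min(9,int(x)//24)] for x in g[v,222:335]))
```

```text
[0.28708706 0.36777596 0.24778874]
bed mean diff vs start, stop/batten/arm regions: [4.2, 5.4, 5.4]
batten px 336.897212543554 216.84843205574913
  before 336.9458987783595 216.84467713787086
pred handle top [265.00641932 203.98048999] bottom [266.41681308 207.01759233] tip [258.41491962 212.39685229] pivot [303.93016956 182.82825187] block [238.35100543 223.34850856]
165 #####*#####*#########################################################*=-----------------------+*#################
166 ####################################################################*=----------------:--------=+################
167 ######################################*#####################*###*#*+---------------------------:-+######*########
168 ######################################*###############***######***=----:--------------------:-----+*#############
169 #####################################################*###*#****#*=-:-------------:-:---------------+*############
170 #########################################################*###*#*=---------:---==**%#----------------+############
171 #################
[... 7184 characters left out ...]
-------::.::::::-==-==-=--=-=--------++=-----=-=---=-=--=-------==-=--=--------------=---====---=--------=-=-=
233 #*---=-----.::-===-----=---=---==--====+*=----====--==--=-=-=-------=----=-----==------=-=--=-=-==--=--==-=-=--==
234 #*-------===-=-=-===---==-=-=-=-==-=---==-----=-=-------=-----===--==--=--------=--=-----==-----==--=--====---===
235 #+-=----------=----==--=-=---=--=-----------=-=--=-----===--==-------=--=-=--------====--=-----=--=----=-==---===
236 *#*--=---=----======-=-=---==-==-=--==----===-===-=--=---==-=--==------=-=------------=====--=------=-==-=---==-=
237 ##+-==---=-=--=----=-===---==-=---==-=-----=-=-==------=---=---=--=-=-===--==----=-=-----==-=--=---===--===-===-=
```

The top view confirms the result. The handle is at about (265,204), predicted (265.0,204.0), and the tip at about (259,212), predicted (258.4,212.4). The pointer runs straight into the zero mark, and the batten moved by less than 0.1 px.

```bash
python3 -c "
from bench import *
print(close_job())"
```

```text
the job is handed in; nothing more can be done
None
```

The job is handed in, and my last checks show all three settings made.

- **Tube:** I moved the 110 mm tube from the block stop's side of the bed into the tray. The wrist picture after release showed it lying flat and free near the middle.
- **Lever:** I turned it by its handle to point at the block stop. In the final top view the handle and tip sit within about 1 px of where they should be, roughly 1–3 mm off the block's centre line against the 9 mm allowed. One hand-picked tip pixel in an earlier slanted view read about 1.5° off, which would be 5 mm, still inside the limit. The final top view did not bear that out.
- **Dial:** The pointer runs straight into the zero mark in both the wrist and top views. The first attempt to grip the knob closed on nothing because the gripper was about 7 mm too high. That left the dial where it was, and the second attempt gripped it.
- **Other things on the bench:** The batten moved by less than 0.1 px. The areas of the cone and can and of the hammer look about the same as at the start, by a coarse picture difference.

The clock stood at about 27 s when I handed in, and the arm was clear of everything.

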